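# Scan two leaning cartons and put the scanner on charge

### The arm

A 6-joint arm with a two-finger parallel gripper is mounted at the origin on a cart in front of the work surface, level with it; the furniture and walls round the work are solid. World frame = base frame: x ahead of the robot, y to its left, z up, the work surface at z = 0. Lengths are in m, angles in rad, forces in N, time in s.
With the tool pointing down it reaches from about 0.35 to 0.975 m from the base axis. Payload 4.9 kg.
Tool frame: the origin (TCP) lies midway between the tips of the shut fingers; the grasp point (between the pads) lies ctrl.tcp_to_grasp behind it (ctrl.tcp_to_grasp is the distance from the TCP to the grasp point, in m); z points along the fingers, y is the direction in which the jaws open and shut (so a half turn about z gives the same grasp; the last joint's range is limited). The gripper opens to 85 mm and grips with 20 to 120 N. Pads are 22 mm wide; open, the fingers measure 114 mm over their backs; the gripper's body (76 mm by 85 mm) begins 54 mm behind the grasp point. The pads swing forward as they close: fully open they stand 13 mm farther back than shut.
Start: joints at [-0.119, 0.053, 1.613, -0, 1.476, -0.119], TCP at [0.625, 0, 0.231] pointing down, gripper open.
Joint ranges: [-3.01, 3.01], [-1.01, 2.22], [0.06, 2.58], [-1.02, 4.17], [0.09, 2.62], [-3.14, 3.14]. Speed limits (rad/s): [2.57, 2.57, 3.14, 3.14, 3.14, 3.14].

### API

Orientations are given as a rotation vector (axis times angle).
In Python, from station import ctrl, get_image, calibration, finish_job, models gives the robot as it stands.
- The arm moves only by the shell command python3 -m creep 'ROWS' [FORCE]. ROWS is JSON, a list of rows, each a list of 7 numbers: the opening, from 0 (shut) to 1 (fully open), then the shift along the tool's x, y, z in m, then the turn, a rotation vector about the tool's x, y, z in degrees. A call has 1 to 20 rows; each row shifts and turns the commanded pose from where the row before left it, along the tool's axes as they then stand; what a row does not reach is not made up. A row lasts 1/10 s, in which the tool goes at most 50 mm and 8.59 degrees, less where a joint would pass 70% of its speed; a pose out of reach is approached as far as the arm can. A call with a gripper value outside its range is refused whole. The fingers move at their own pace and stop on an object; FORCE is the grip in N (left out, the last holds). Time passes only in rows, so rows that do not move let the fingers close. It gives the time, the measured TCP pose, the force and the opening at its end, in the units of the state.
- ctrl.get_obs(): the state, without advancing time (a new reading comes with each control period).
- get_image(name): name is "scene" or "side" or "wrist"; returns the picture (384x512x3 uint8, red, green, blue); there is no depth.
- calibration(name): a dict with "mtx" (3x3 intrinsics, pixels), "R" (3x3) and "t" (3): a world point X has camera coordinates R X + t. Camera axes: x right, y down, z forward; pixel columns grow to the right and rows downward; lengths in m; the calibration is good to about 2 mm. A picture is of the moment at which its call begins: read the wrist's pose just before it. calibration takes no time and is no camera call; for the wrist camera it gives the pose at the moment of the call.
- finish_job(): hands the job in, once; it reports no verdict.
Trained networks look in the newest picture that a camera, given by its name, has taken for a name from the list of things; names that differ only in an ending like _2 or _b are one class to them, and where a whole thing is asked for, a point or a joint stands for the part that bears it (a point fixed in the world has none). Each returns a list of dicts, best first, with "conf" (0 to 1); they miss things now and then, are a little off and sometimes report something else, mostly with a low value. They report only what shows in the picture. A call takes as long as a camera call.
- models.search_frame(camera, name): "extent" ([left, top, right, bottom] in pixels, round what is visible of it).
The state is a dict: "t": time; "q": joint angles; "dq": joint speeds; "effort": joint torques, N m; "tool_pos": TCP position; "tool_rot": TCP orientation; "contact_force": force on the tool from outside, world axes, zero at the start; "wrist_torque": the same for the moment, N m; "opening": finger opening in m.
Only numpy, scipy, OpenCV 4.12 (cv2) and the standard library are available. Lean on these libraries where they do the work, as an engineer would, in place of code of your own. Each camera call takes 0.05 s, during which the arm holds its last target. There are 200 camera calls.

### The job

Take the hand scanner and scan the barcode label of the larger carton, then that of the smaller one: each time point the scanner's nose squarely at the middle of the label from about 9 cm and hold it still for a full second. Then lay the scanner flat in the tray compartment that has the black charging pad, centred on it, with its butt end over the brass contacts, and let go, without ever touching the cartons or shifting the two bottles or the tape measure.

Things in the scene. Friction and masses are not known exactly. Their poses are not given: they have to be found in the camera images.
- scanner: hand scanner, a straight bar 190 mm long, loose on the bench. Origin: centre of its underside; z up, x towards its nose, where it looks out. Black handle x = -95 to +31 mm, 34 mm wide (y), 44 mm high; wider grey head x = +31 to +95 mm, 50 mm wide, 46 mm high. Grip it across the handle near x = -20 mm, fingertips 18 mm or more above its underside, to clear the tray walls
- window (a point): centre of the dark glass window in the scanner's nose, 95 mm ahead of the scanner's origin and 23 mm above its underside; the scanner looks out along its x axis
- carton_big_label (a point): centre of the barcode label (64 x 42 mm, white, black bars) on the front of the larger brown carton (140 mm wide, 135 mm tall up the slope, 62 mm deep). x lies level along the label, y runs up it, z points squarely out of it, about 35 degrees above level. The carton leans on the rack beside the other, labels 150 mm apart, either one at either side.
- carton_small_label (a point): centre of the barcode label (64 x 42 mm, white, black bars) on the front of the smaller brown carton (98 mm wide, 98 mm tall up the slope, 62 mm deep). x lies level along the label, y runs up it, z points squarely out of it, about 35 degrees above level. The carton leans on the rack beside the other, labels 150 mm apart, either one at either side.
- carton_big: the larger carton, fixed on the rack; origin on the bench under it, z up, its front looks to -x
- carton_small: the smaller carton, fixed on the rack; origin on the bench under it, z up, its front looks to -x
- rack: sloping plywood rack, 310 mm wide, fixed on the bench, about 150 mm high; origin on the bench at the middle of its foot, z up, its front looks to -x; the cartons stand on its ledge side by side along y
- tray: grey plastic tray, 226 (x) by 204 mm (y), fixed on the bench; origin: centre of its underside. Floor 4 mm thick, walls 6 mm thick, tops 16 mm over the bench; three compartments 214 mm long (x), 60 mm wide, at y = -66, 0, +66 mm. One has the charging pad; a torch (31 mm high) and a chisel (27 mm high) lie in the others
- charge_pad: thin black charging pad, 190 x 52 x 2 mm, fixed on the floor of one tray compartment. Origin at the centre of its underside, 4 mm above the bench; x along it. Two brass contact strips lie at its -x end, where the scanner's butt goes: the scanner's nose points to +x of the pad
- glue: white glue bottle, 61 mm across and 185 mm tall, stands loose; origin at the centre of its underside
- orange: orange bottle with white cap, 52 mm across and 120 mm tall, stands loose; origin at the centre of its underside
- tape_rule: yellow tape measure, 36 x 88 x 69 mm, stands loose; origin at the centre of its underside

How it is judged:
By the outcome, as a careful person would: the job done as asked, in the order asked, and still so for the second after the job is handed in, with the robot touching nothing.
It also fails if it takes over 58 s, if anything falls off the work surface, if the arm or the gripper's body presses on something with over 40 N, if the wrist force passes 120 N, or if a joint passes its speed limit or range.

## Working session

There is one attempt and no reset: what is moved stays moved. The work goes in short steps, Python scripts to look and compute and a shell command to move; the robot and the scene stay as the last step left them, time stands still between calls to the robot, and variables do not carry over. Pictures are saved under pics/ and viewed, about 8 in all and at most 12, crops included, and the job is handed in when it is done.

```bash
ls; mkdir -p pics
python3 - <<'E'
from station import ctrl,get_image,calibration,models
import cv2,numpy as np
ims=[]
for c in("scene","side"):
    im=get_image(c);ims.append(im);cv2.imwrite(f"pics/{c}0.png",cv2.resize(im[:,:,::-1],(800,600)))
    k=calibration(c);print(c,k["mtx"][0],(-k["R"].T@k["t"]).round(3),k["R"][2].round(2))
    for n in("scanner","window","carton_big_label","carton_small_label","charge_pad","tray","glue","orange","tape_rule"):
        r=models.search_frame(c,n);print(n,[(np.round(d["extent"]).tolist(),round(d["conf"],2)) for d in r[:2]])
o=ctrl.get_obs();print(o["t"],o["tool_pos"],o["tool_rot"],ctrl.tcp_to_grasp)
E
```

```text
pics
scene [498.32352262   0.         249.74257601] [-0.107 -0.441  0.979] [ 0.56  0.35 -0.75]
scanner [([157.0, 196.0, 240.0, 237.0], 0.86)]
window [([160.0, 199.0, 240.0, 237.0], 0.76)]
carton_big_label [([104.0, 111.0, 180.0, 180.0], 0.85)]
carton_small_label [([169.0, 102.0, 217.0, 148.0], 0.86), ([299.0, 121.0, 322.0, 178.0], 0.71)]
charge_pad [([340.0, 240.0, 387.0, 311.0], 0.76), ([276.0, 229.0, 399.0, 335.0], 0.43)]
tray [([272.0, 228.0, 400.0, 336.0], 0.88)]
glue [([302.0, 120.0, 321.0, 180.0], 0.98)]
orange [([106.0, 179.0, 134.0, 220.0], 0.97), ([160.0, 196.0, 240.0, 239.0], 0.28)]
tape_rule [([164.0, 98.0, 219.0, 149.0], 0.75), ([243.0, 162.0, 277.0, 197.0], 0.71)]
side [431.32237532   0.         253.64219137] [0.142 0.998 0.702] [ 0.34 -0.81 -0.49]
scanner [([268.0, 212.0, 291.0, 263.0], 0.78)]
window [([268.0, 214.0, 293.0, 264.0], 0.63)]
carton_big_label [([181.0, 228.0, 260.0, 291.0], 0.63)]
carton_small_label [([152.0, 221.0, 192.0, 244.0], 0.63)]
charge_pad [([273.0, 168.0, 321.0, 183.0], 0.73)]
tray [([265.0, 166.0, 352.0, 209.0], 0.7)]
glue [([202.0, 152.0, 222.0, 204.0], 0.93)]
orange [([283.0, 244.0, 301.0, 295.0], 0.64)]
tape_rule [([222.0, 200.0, 244.0, 227.0], 0.57), ([155.0, 218.0, 190.0, 248.0], 0.38)]
1.0 [6.25001168e-01 2.82533798e-05 2.31345624e-01] [2.22137798e+00 2.22142172e+00 1.49867402e-04] 0.0187
```

View pics/scene0.png

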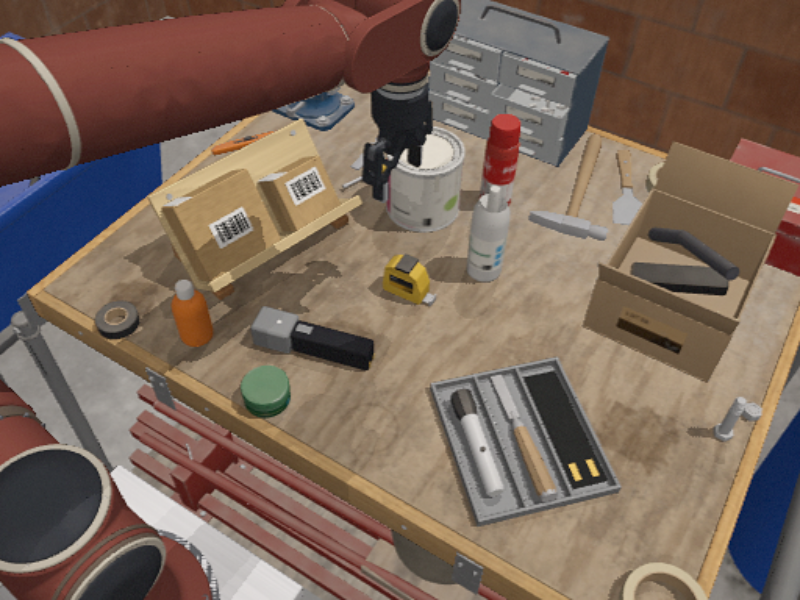

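View pics/side0.png

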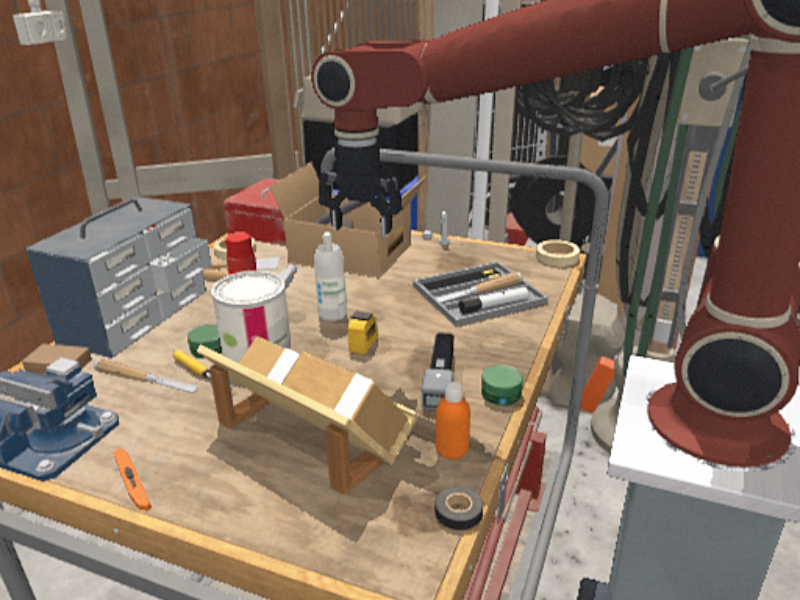

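The scene view (800 px scale) shows the rack with the big carton label at (231,227) and the small one at (306,186). The scanner's nose is at (257,330) and its butt at (372,352). The pad is in the tray's right compartment, with its contacts at the near end (583,470). Next I'll take zoomed crops to pick precise points.

Run:
```python
from station import ctrl
import cv2,numpy as np
from station import get_image
print([a for a in dir(ctrl) if a[0]!='_'])
im=get_image("scene")[:,:,::-1]
def crop(x0,y0,x1,y1,s):
    c=cv2.resize(im[y0:y1,x0:x1],None,fx=s,fy=s,interpolation=cv2.INTER_CUBIC)
    for x in range((x0+9)//10*10,x1,10):
        cv2.line(c,((x-x0)*s,0),((x-x0)*s,6),(0,0,255),1)
        if x%20==0: cv2.putText(c,str(x),((x-x0)*s,16),0,.35,(0,0,255),1)
    for y in range((y0+9)//10*10,y1,10):
        cv2.line(c,(0,(y-y0)*s),(6,(y-y0)*s),(0,0,255),1)
        if y%20==0: cv2.putText(c,str(y),(8,(y-y0)*s+4),0,.35,(0,0,255),1)
    return c
cv2.imwrite("pics/c1.png",crop(125,95,225,165,8))
a=crop(155,190,245,240,4); b=crop(270,225,400,340,4)
h=max(a.shape[0],b.shape[0])
C=np.zeros((h,a.shape[1]+b.shape[1],3),np.uint8);C[:a.shape[0],:a.shape[1]]=a;C[:b.shape[0],a.shape[1]:]=b
print(C.shape)
cv2.imwrite("pics/c2.png",C[:, :][:600] if C.shape[1]<=800 else cv2.resize(C,(800,int(h*800/C.shape[1]))))
```

```text
['MotionError', 'get_obs', 'tcp_to_grasp']
(460, 880, 3)
```

View pics/c1.png

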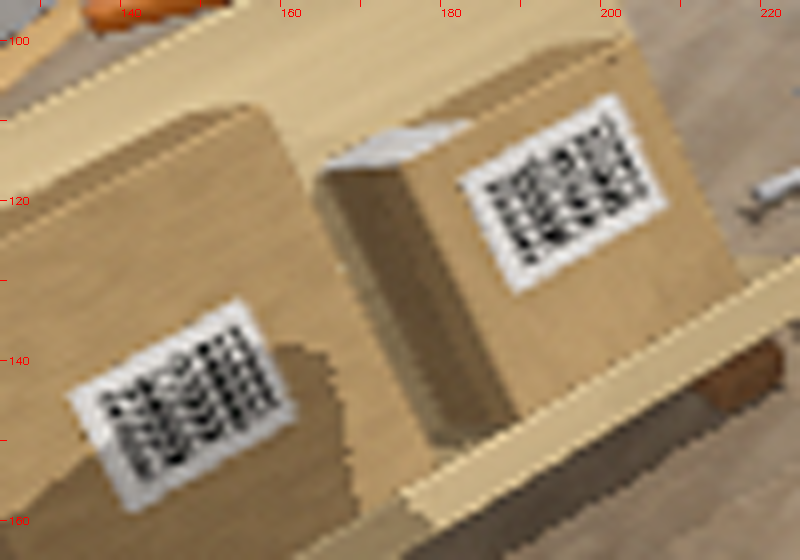

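View pics/c2.png

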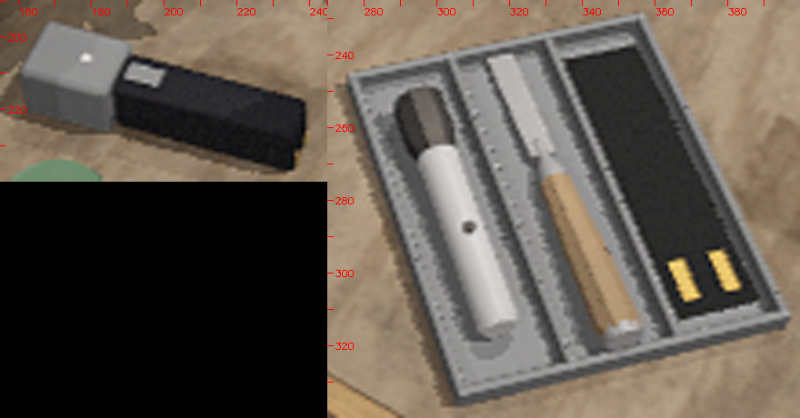

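```bash
cat > h.py <<'E'
import numpy as np
from scipy.optimize import least_squares
from scipy.spatial.transform import Rotation as Ro
from station import calibration
def proj(k,X):
    c=np.asarray(X)@np.array(k["R"]).T+k["t"];p=c@np.array(k["mtx"]).T;return p[:,:2]/p[:,2:]
def onz(k,px,z):
    R=np.array(k["R"]);c=-R.T@k["t"];out=[]
    for u in px:
        d=R.T@np.linalg.solve(k["mtx"],[u[0],u[1],1]);out.append(c+d*(z-c[2])/d[2])
    return np.array(out)
E
python3 - <<'E'
from h import *
k=calibration("scene")
b=np.array([(68,395),(240,298),(297,415),(133,512)])/8+[125,95]
s=np.array([(460,182),(615,93),(667,203),(517,293)])/8+[125,95]
cor=np.array([(-32,21,0),(32,21,0),(32,-21,0),(-32,-21,0)])/1000
def frame(yaw,tilt): # n horizontal dir yaw, elevated tilt
    n=np.array([np.cos(tilt)*np.cos(yaw),np.cos(tilt)*np.sin(yaw),np.sin(tilt)])
    x=np.cross([0,0,1],n);x/=np.linalg.norm(x);return np.c_[x,np.cross(n,x),n]
def f(p,full=False):
    F=frame(p[0],p[1]);B=p[2:5];S=B+F@[p[5]*1,p[6],0]
    if full:return F,B,S
    return np.r_[(proj(k,B+cor@F.T)-b).ravel(),(proj(k,S+cor@F.T)-s).ravel(),(p[1]-np.radians(35))*20,(p[5]-.15)*1000]
r=least_squares(f,[-2,.6,.6,.3,.1,.15,-.02])
F,B,S=f(r.x,True);print("label F",F.round(3),"B",B.round(4),"S",S.round(4),np.degrees(r.x[:2]),r.x[5:],"rms",np.sqrt(np.mean(r.fun**2)))
c=lambda P,o,x:np.array([((a-x)/3.636+o[0],b/3.636+o[1]) for a,b in P])
n=onz(k,c([(48,22),(24,65)],(155,190),0),.046);t=onz(k,c([(306,98),(297,130)],(155,190),0),.044)
print("nose",n.round(4),"butt",t.round(4));d=n.mean(0)-t.mean(0);print("mid",((n.mean(0)+t.mean(0))/2).round(4),"len",np.linalg.norm(d),"yaw",np.degrees(np.arctan2(d[1],d[0])))
P=onz(k,c([(568,57),(632,47),(757,298),(680,320)],(270,225),327.3),.006)
d=P[0]+P[1]-P[2]-P[3];print("pad",P.round(3),P.mean(0).round(4),np.linalg.norm(d)/2,"yaw",np.degrees(np.arctan2(d[1],d[0])))
for nme,px,z in(("orange",[(193,344)],0),("glue",[(486,277)],0),("tape",[(405,300)],0)):print(nme,onz(k,np.array(px)*.64,z).round(3))
E
```

```text
label F [[ 0.968  0.143 -0.204]
 [-0.249  0.555 -0.794]
 [ 0.     0.819  0.573]] B [0.5159 0.2411 0.1142] S [0.661  0.2026 0.1125] [-104.42333753   34.98034822] [ 0.15010533 -0.00212317] rms 0.2074477489470814
nose [[0.4546 0.1397 0.046 ]
 [0.417  0.1299 0.046 ]] butt [[ 0.4953 -0.0406  0.044 ]
 [ 0.4705 -0.0499  0.044 ]]
mid [0.4593 0.0448 0.045 ] len 0.1861125371983812 yaw 104.65119890490062
pad [[ 0.584 -0.257  0.006]
 [ 0.614 -0.289  0.006]
 [ 0.488 -0.426  0.006]
 [ 0.45  -0.394  0.006]] [ 0.5341 -0.3415  0.006 ] 0.18899132953776304 yaw 46.464827944791914
orange [[0.362 0.212 0.   ]]
glue [[ 0.738 -0.11   0.   ]]
tape [[ 0.62  -0.021  0.   ]]
```

Everything was located, with a label-fit RMS of 0.2 px. I'll make a helper that turns a target pose into equal row increments, then go above the scanner.

```bash
cat >> h.py <<'E'
from station import ctrl
d=np.array([.204,.794,-.573]);d/=np.linalg.norm(d);zs=np.array([.143,.555,.819])
B=np.array([.5159,.2411,.1142]);S=np.array([.6610,.2026,.1125])
def down(yaw): # tool pointing down, tool x at yaw
    c,s=np.cos(np.radians(yaw)),np.sin(np.radians(yaw));return np.c_[[c,s,0],[s,-c,0],[0,0,-1]]
def rel(p,R,N,p0=None,R0=None):
    o=ctrl.get_obs()
    if p0 is None:p0=np.array(o["tool_pos"]);R0=Ro.from_rotvec(o["tool_rot"]).as_matrix()
    w=Ro.from_matrix(R0.T@R).as_rotvec();r=Ro.from_rotvec(w/N).as_matrix()
    A=sum(np.linalg.matrix_power(r,i) for i in range(N))
    s=np.linalg.solve(A,R0.T@(np.array(p)-p0))
    print(N,"rows shift",s.round(4),"turn",np.degrees(w/N).round(2),"| mm",np.linalg.norm(s)*1e3)
E
python3 - <<'E'
from h import *
y=104.65;c=np.array([.4593,.0448,0])-.02*np.array([np.cos(np.radians(y)),np.sin(np.radians(y)),0])
print(c);rel(c+[0,0,.12],down(y),8)
E
```

```text
[0.46435827 0.02545022 0.        ]
8 rows shift [ 0.0054 -0.0196  0.0139] turn [-0.   -0.   -1.83] | mm 24.677481888841676
```

```bash
python3 -m creep '[[1,0.0054,-0.0196,0.0139,0,0,-1.83],[1,0.0054,-0.0196,0.0139,0,0,-1.83],[1,0.0054,-0.0196,0.0139,0,0,-1.83],[1,0.0054,-0.0196,0.0139,0,0,-1.83],[1,0.0054,-0.0196,0.0139,0,0,-1.83],[1,0.0054,-0.0196,0.0139,0,0,-1.83],[1,0.0054,-0.0196,0.0139,0,0,-1.83],[1,0.0054,-0.0196,0.0139,0,0,-1.83],[1,0,0,0,0,0,0],[1,0,0,0,0,0,0]]'
python3 - <<'E'
from h import *
from station import get_image
import cv2
k=calibration("wrist");im=get_image("wrist")[:,:,::-1].copy()
y=np.radians(104.65);u=np.array([np.cos(y),np.sin(y),0]);v=np.array([-u[1],u[0],0]);O=np.array([.4593,.0448,0])
X=[O+a*u+b*v+[0,0,.044] for a,b in((-.095,-.017),(-.095,.017),(.031,.017),(.031,-.017))]
X2=[O+a*u+b*v+[0,0,.046] for a,b in((.095,-.025),(.095,.025),(.031,.025),(.031,-.025))]
for Q in(X,X2):cv2.polylines(im,[proj(k,Q).round().astype(int)],True,(0,255,0),1)
cv2.imwrite("pics/w1.png",cv2.resize(im,(800,600)))
E
```

```text
t: 2.05
tool_pos: [0.4652, 0.0253, 0.1205]
tool_rot: [1.921, 2.485, 0.001]
contact_force: [-0.1, -0.8, -0.3]
opening: 0.0854
```

View pics/w1.png

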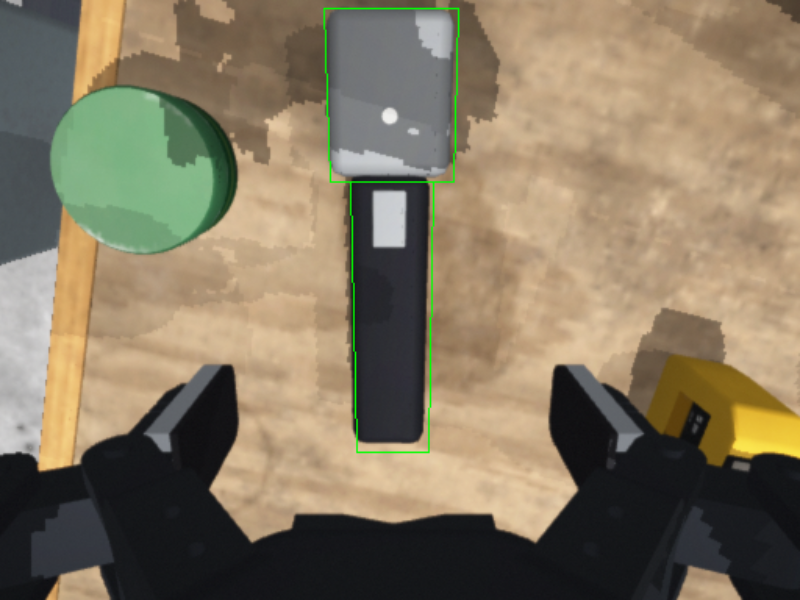

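The wrist view shows the scanner within about 2 mm of the predicted outline, with the fingers clear of the jar and the tape. I'll descend and grip.

```bash
python3 -m creep '[[1,0,0,0.025,0,0,0],[1,0,0,0.025,0,0,0],[1,0,0,0.025,0,0,0],[1,0,0,0.02,0,0,0],[1,0,0,0.009,0,0,0],[1,0,0,0,0,0,0],[0,0,0,0,0,0,0],[0,0,0,0,0,0,0],[0,0,0,0,0,0,0],[0,0,0,0,0,0,0],[0,0,0,0,0,0,0],[0,0,0,0,0,0,0],[0,0,0,0,0,0,0],[0,0,0,0,0,0,0]]' 70
python3 -m creep '[[0,0,0,-0.01,0,0,0],[0,0,0,-0.02,0,0,0],[0,0,0,-0.03,0,0,0],[0,0,0,-0.03,0,0,0],[0,0,0,-0.03,0,0,0],[0,0,0,-0.03,0,0,0],[0,0,0,-0.03,0,0,0],[0,0,0,-0.01,0,0,0],[0,0,0,0,0,0,0]]'
python3 - <<'E'
from h import *
h=.0165 # tcp height above underside
R=np.c_[d,np.cross(-zs,d),-zs]
for L in(B,S):
    O=L-.09*d-.095*d-.023*zs;p=O-.021*d+h*zs;print(p);rel(p,R,12)
E
```

```text
t: 3.5
tool_pos: [0.4659, 0.0253, 0.0173]
tool_rot: [1.919, 2.485, 0.002]
contact_force: [0.7, 0.4, 5.8]
opening: 0.0327
t: 4.4
tool_pos: [0.4653, 0.0253, 0.2073]
tool_rot: [1.919, 2.485, 0.002]
contact_force: [0.6, 0.1, -3.1]
opening: 0.0328
[0.4729545  0.07395965 0.22689202]
12 rows shift [ 0.0035  0.0007 -0.0028] turn [ 0.75 -2.85  2.34] | mm 4.517556893276021
[0.6180545  0.03545965 0.22519202]
12 rows shift [ 0.      0.0128 -0.0019] turn [ 0.75 -2.85  2.34] | mm 12.938317523326685
```

```bash
python3 -m creep '[[0,0.0035,0.0007,-0.0028,0.75,-2.85,2.34],[0,0.0035,0.0007,-0.0028,0.75,-2.85,2.34],[0,0.0035,0.0007,-0.0028,0.75,-2.85,2.34],[0,0.0035,0.0007,-0.0028,0.75,-2.85,2.34],[0,0.0035,0.0007,-0.0028,0.75,-2.85,2.34],[0,0.0035,0.0007,-0.0028,0.75,-2.85,2.34],[0,0.0035,0.0007,-0.0028,0.75,-2.85,2.34],[0,0.0035,0.0007,-0.0028,0.75,-2.85,2.34],[0,0.0035,0.0007,-0.0028,0.75,-2.85,2.34],[0,0.0035,0.0007,-0.0028,0.75,-2.85,2.34],[0,0.0035,0.0007,-0.0028,0.75,-2.85,2.34],[0,0.0035,0.0007,-0.0028,0.75,-2.85,2.34],[0,0,0,0,0,0,0],[0,0,0,0,0,0,0]]'
cat > look.py <<'E'
import sys,cv2
from h import *
from station import get_image
# scanner in tool frame: origin at tool (gx,0,h), x=tool x, z=-tool z
gx,h=.021,.0165
o=ctrl.get_obs();R=Ro.from_rotvec(o["tool_rot"]).as_matrix();p=np.array(o["tool_pos"])
w=lambda q:p+R@np.array([gx+q[0],-q[1],h-q[2]])
def box(x0,x1,wd,ht):return [w((x,y,z)) for x in(x0,x1) for y in(-wd/2,wd/2) for z in(0,ht)]
E_=[(0,1),(0,2),(1,3),(2,3),(4,5),(4,6),(5,7),(6,7),(0,4),(1,5),(2,6),(3,7)]
W=w((.095,0,.023))
for L in(B,S):
    e=L-W;a=e@R[:,0];print("along",a.round(4),"lateral toolxyz",(R.T@e).round(4),"angle",np.degrees(np.arccos(R[:,0]@d)).round(2))
out=[]
for c in sys.argv[2:]:
    k=calibration(c);im=cv2.resize(get_image(c)[:,:,::-1],(1024,768),interpolation=cv2.INTER_CUBIC)
    for b in(box(-.095,.031,.034,.044),box(.031,.095,.05,.046)):
        q=(2*proj(k,b)+.5).round().astype(int)
        for i,j in E_:cv2.line(im,tuple(map(int,q[i])),tuple(map(int,q[j])),(0,255,0),1)
    m=(2*proj(k,[W,W+.09*R[:,0]])).astype(int);cv2.line(im,tuple(map(int,m[0])),tuple(map(int,m[1])),(0,0,255),1)
    if c=="wrist":im=cv2.resize(im,(533,400))
    else:
        x,y=np.clip(m[0]-[200,200],[0,0],[1024-400,768-400]);im=im[y:y+400,x:x+400]
    out.append(im)
im=np.hstack(out);s=min(1,800/im.shape[1]);cv2.imwrite(sys.argv[1],cv2.resize(im,None,fx=s,fy=s))
E
python3 look.py pics/s1.png scene side
```

```text
t: 5.8
tool_pos: [0.4721, 0.0739, 0.2241]
tool_rot: [2.124, 1.653, -0.676]
contact_force: [-1.0, -0.0, -2.0]
opening: 0.0328
along 0.0886 lateral toolxyz [ 0.0886  0.0018 -0.0028] angle 0.3
along 0.0879 lateral toolxyz [ 0.0879  0.1519 -0.0014] angle 0.3
```

View pics/s1.png

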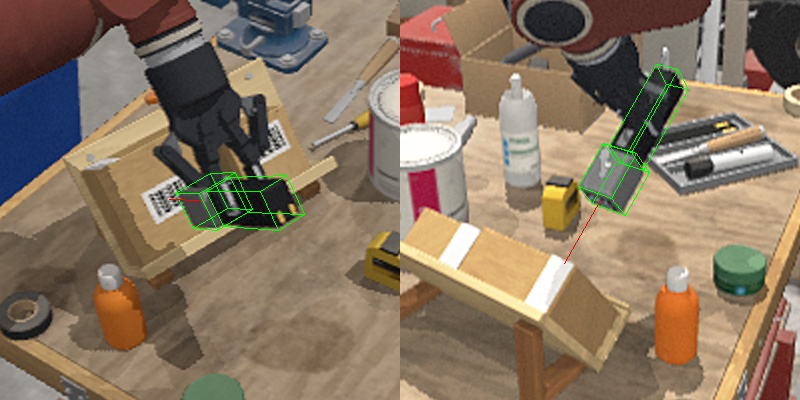

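Both views show the modelled scanner outline lying on the real one and its axis hitting the middle of the big label. After a small correction of about 3 mm I'll hold still, then go to the small label and hold.

```bash
python3 -m creep '[[0,-0.001,0.002,-0.0025,0,0,0],[0,0,0,0,0,0,0],[0,0,0,0,0,0,0],[0,0,0,0,0,0,0],[0,0,0,0,0,0,0],[0,0,0,0,0,0,0],[0,0,0,0,0,0,0],[0,0,0,0,0,0,0],[0,0,0,0,0,0,0],[0,0,0,0,0,0,0],[0,0,0,0,0,0,0],[0,0,0,0,0,0,0],[0,0,0,0,0,0,0],[0,0,0,0,0,0,0],[0,0,0,0,0,0,0],[0,0,0,0,0,0,0],[0,0,0,0,0,0,0],[0,0,0,0,0,0,0]]'
python3 look.py pics/s2.png scene wrist
```

```text
t: 7.7
tool_pos: [0.4751, 0.074, 0.2289]
tool_rot: [2.125, 1.65, -0.672]
contact_force: [0.5, 0.7, -2.4]
opening: 0.0324
along 0.0906 lateral toolxyz [ 0.0906 -0.0017  0.0018] angle 0.1
along 0.0904 lateral toolxyz [0.0904 0.1484 0.0036] angle 0.1
```

View pics/s2.png

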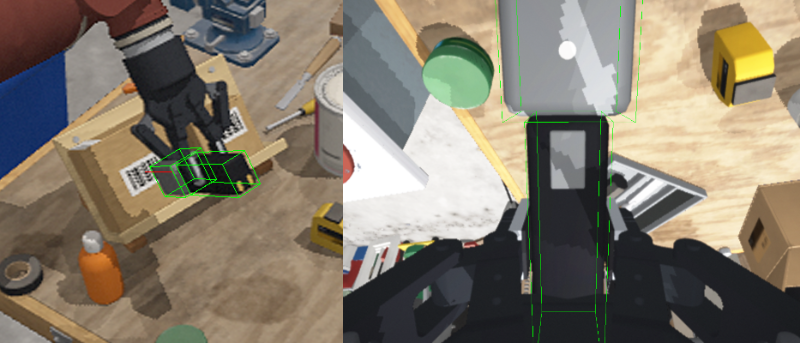

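The wrist view shows the scanner straight in the grip, about 2.5 mm further forward than modelled (the distance is then about 88 mm, fine). Now the small label.

```bash
sed -i 's/gx,h=.021/gx,h=.0235/' look.py; python3 -m creep '[[0,0,0.015,0,0,0,0],[0,0,0.025,0,0,0,0],[0,0,0.03,0,0,0,0],[0,0,0.03,0.001,0,0,0],[0,-0.001,0.03,0.001,0,0,0],[0,-0.001,0.019,0,0,0,0],[0,0,0,0,0,0,0],[0,0,0,0,0,0,0],[0,0,0,0,0,0,0],[0,0,0,0,0,0,0]]'
python3 look.py pics/s3.png scene side
```

```text
t: 8.8
tool_pos: [0.6181, 0.0346, 0.228]
tool_rot: [2.124, 1.65, -0.672]
contact_force: [-0.7, 0.3, -1.2]
opening: 0.0329
along 0.0901 lateral toolxyz [ 9.01e-02 -1.50e-01 -1.00e-04] angle 0.13
along 0.0898 lateral toolxyz [0.0898 0.0002 0.0017] angle 0.13
```

View pics/s3.png

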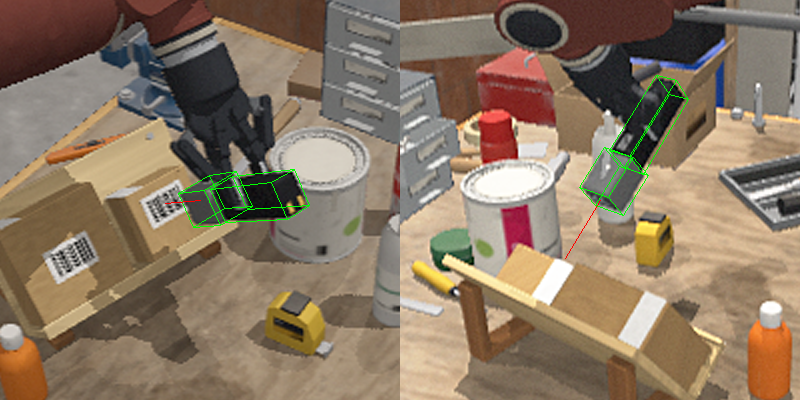

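Both views show the scanner aimed at the small label's middle. I'll hold.

```bash
python3 -m creep '[[0,0,0,0,0,0,0],[0,0,0,0,0,0,0],[0,0,0,0,0,0,0],[0,0,0,0,0,0,0],[0,0,0,0,0,0,0],[0,0,0,0,0,0,0],[0,0,0,0,0,0,0],[0,0,0,0,0,0,0],[0,0,0,0,0,0,0],[0,0,0,0,0,0,0],[0,0,0,0,0,0,0],[0,0,0,0,0,0,0],[0,0,0,0,0,0,0],[0,0,0,0,0,0,0]]'
cat > pad.py <<'E'
from h import *
import sys
y=np.radians(46.46);u=np.array([np.cos(y),np.sin(y),0])
T=np.array([.5341,-.3415,.0225])-.0235*u
rel(T+[0,0,float(sys.argv[1])],down(46.46),int(sys.argv[2]))
E
python3 look.py pics/s4.png scene; python3 pad.py .2 18
```

```text
t: 10.3
tool_pos: [0.6187, 0.0343, 0.228]
tool_rot: [2.125, 1.65, -0.672]
contact_force: [0.2, -0.6, -1.9]
opening: 0.0327
along 0.0901 lateral toolxyz [ 0.0901 -0.1507 -0.0002] angle 0.1
along 0.0899 lateral toolxyz [ 0.0899 -0.0006  0.0016] angle 0.1
18 rows shift [-0.0212  0.0054  0.0075] turn [0.49 1.9  1.57] | mm 23.10297907441331
```

Run:
```python
from h import *
o=ctrl.get_obs();p=np.array(o["tool_pos"]);R=Ro.from_rotvec(o["tool_rot"]).as_matrix();r=Ro.from_rotvec(np.radians([.49,1.9,1.57])).as_matrix()
for i in range(18):
    p=p+R@[-.0212,.0054,.0075];R=R@r
    if i%2==1:print(p.round(3),"nose bottom",(p+R@[.118,0,.0165]).round(3))
```

```text
[ 0.618 -0.011  0.239] nose bottom [0.647 0.077 0.164]
[ 0.614 -0.056  0.248] nose bottom [0.65  0.035 0.179]
[ 0.607 -0.101  0.254] nose bottom [ 0.651 -0.009  0.192]
[ 0.598 -0.146  0.256] nose bottom [ 0.649 -0.053  0.201]
[ 0.587 -0.191  0.256] nose bottom [ 0.644 -0.098  0.208]
[ 0.573 -0.235  0.252] nose bottom [ 0.636 -0.143  0.212]
[ 0.556 -0.278  0.246] nose bottom [ 0.626 -0.187  0.214]
[ 0.538 -0.319  0.236] nose bottom [ 0.614 -0.231  0.212]
[ 0.518 -0.359  0.224] nose bottom [ 0.599 -0.273  0.207]
```

Clear of the glue bottle (5 cm sideways, and above it).

```bash
python3 -m creep '[[0,-0.0212,0.0054,0.0075,0.49,1.9,1.57],[0,-0.0212,0.0054,0.0075,0.49,1.9,1.57],[0,-0.0212,0.0054,0.0075,0.49,1.9,1.57],[0,-0.0212,0.0054,0.0075,0.49,1.9,1.57],[0,-0.0212,0.0054,0.0075,0.49,1.9,1.57],[0,-0.0212,0.0054,0.0075,0.49,1.9,1.57],[0,-0.0212,0.0054,0.0075,0.49,1.9,1.57],[0,-0.0212,0.0054,0.0075,0.49,1.9,1.57],[0,-0.0212,0.0054,0.0075,0.49,1.9,1.57],[0,-0.0212,0.0054,0.0075,0.49,1.9,1.57],[0,-0.0212,0.0054,0.0075,0.49,1.9,1.57],[0,-0.0212,0.0054,0.0075,0.49,1.9,1.57],[0,-0.0212,0.0054,0.0075,0.49,1.9,1.57],[0,-0.0212,0.0054,0.0075,0.49,1.9,1.57],[0,-0.0212,0.0054,0.0075,0.49,1.9,1.57],[0,-0.0212,0.0054,0.0075,0.49,1.9,1.57],[0,-0.0212,0.0054,0.0075,0.49,1.9,1.57],[0,-0.0212,0.0054,0.0075,0.49,1.9,1.57],[0,0,0,0,0,0,0],[0,0,0,0,0,0,0]]'
python3 pad.py .06 8
```

```text
t: 12.35
tool_pos: [0.5172, -0.3593, 0.2233]
tool_rot: [-2.887, -1.237, 0.004]
contact_force: [0.1, -0.3, -2.4]
opening: 0.033
8 rows shift [0.0001 0.     0.0176] turn [-0.01  0.01 -0.01] | mm 17.60642388693713
```

```bash
python3 -m creep '[[0,0,0,0.02,0,0,0],[0,0,0,0.024,0,0,0],[0,0,0,0.024,0,0,0],[0,0,0,0.024,0,0,0],[0,0,0,0.024,0,0,0],[0,0,0,0.024,0,0,0],[0,0,0,0.02,0,0,0],[0,0,0,0.01,0,0,0],[0,0,0,0,0,0,0],[0,0,0,0,0,0,0]]'
python3 pad.py 0 4; python3 look.py pics/p1.png scene wrist
```

```text
t: 13.35
tool_pos: [0.5185, -0.3591, 0.0547]
tool_rot: [2.885, 1.24, -0.001]
contact_force: [0.9, 0.5, -1.2]
opening: 0.0328
4 rows shift [ 0.     -0.0002  0.0081] turn [0.01 0.02 0.01] | mm 8.064028618575357
along 0.315 lateral toolxyz [ 0.315  -0.415  -0.0539] angle 44.19
along 0.387 lateral toolxyz [ 0.387  -0.2832 -0.0522] angle 44.19
```

View pics/p1.png

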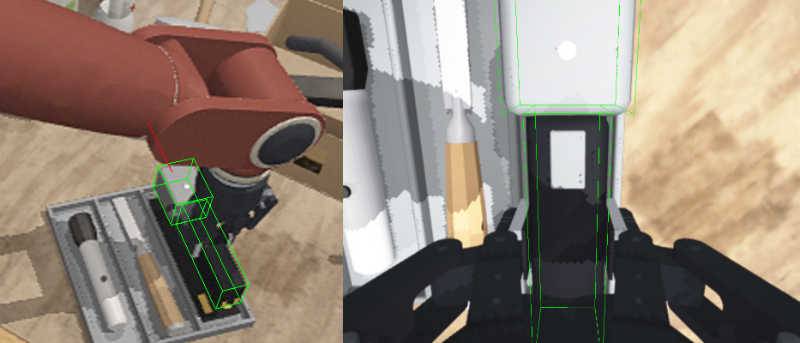

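The scanner is lined up over the pad, handle parallel to and centred between the compartment walls, butt at the contacts end. Now I'll lower it gently.

```bash
python3 -m creep '[[0,0,0,0.01,0,0,0],[0,0,0,0.01,0,0,0],[0,0,0,0.005,0,0,0],[0,0,0,0.003,0,0,0],[0,0,0,0.002,0,0,0],[0,0,0,0.001,0,0,0],[0,0,0,0,0,0,0],[0,0,0,0,0,0,0]]'
python3 pad.py 0 1
```

```text
t: 14.25
tool_pos: [0.5179, -0.3594, 0.0234]
tool_rot: [2.886, 1.238, -0.002]
contact_force: [-2.1, 1.3, 2.7]
opening: 0.0325
1 rows shift [ 0.0006 -0.0006  0.0009] turn [ 0.03  0.07 -0.01] | mm 1.2338435189108214
```

Contact was felt (z force went from about -2 N to +2.7 N). I'll release, opening part way, and go straight up.

```bash
python3 -m creep '[[0,0,0,0.0005,0,0,0],[0,0,0,0,0,0,0],[0.65,0,0,0,0,0,0],[0.65,0,0,0,0,0,0],[0.65,0,0,0,0,0,0],[0.65,0,0,0,0,0,0],[0.65,0,0,0,0,0,0],[0.65,0,0,-0.01,0,0,0],[0.65,0,0,-0.02,0,0,0],[0.65,0,0,-0.03,0,0,0],[0.65,0,0,-0.03,0,0,0],[0.65,0,0,-0.03,0,0,0],[0.65,-0.02,0,-0.03,0,0,0],[0.65,-0.04,0,-0.03,0,0,0],[0.65,-0.02,0,-0.01,0,0,0],[0.65,0,0,0,0,0,0],[0.65,0,0,0,0,0,0]]'
python3 - <<'E'
from h import *
import cv2
from station import get_image
y=np.radians(46.46);u=np.array([np.cos(y),np.sin(y),0]);v=np.array([-u[1],u[0],0]);O=np.array([.5341,-.3415,.006])
out=[]
for c in("wrist","scene"):
    k=calibration(c);im=cv2.resize(get_image(c)[:,:,::-1],(1024,768),interpolation=cv2.INTER_CUBIC)
    for x0,x1,w,h in((-.095,.031,.017,.044),(.031,.095,.025,.046)):
        q=2*proj(k,[O+a*u+b*v+[0,0,h] for a,b in((x0,-w),(x0,w),(x1,w),(x1,-w))])
        cv2.polylines(im,[q.round().astype(int)],True,(0,255,0),1)
    out.append(cv2.resize(im,(800,600))[100:] if c=="wrist" else im)
w=cv2.resize(out[0],(496,310));s=out[1][420:730,500:804]
cv2.imwrite("pics/f.png",np.hstack([w,s]));cv2.imwrite("pics/f2.png",cv2.resize(out[1],(800,600)))
E
```

```text
t: 15.95
tool_pos: [0.4627, -0.417, 0.2127]
tool_rot: [2.887, 1.237, -0.001]
contact_force: [0.8, -0.7, 0.2]
opening: 0.0556
```

View pics/f.png

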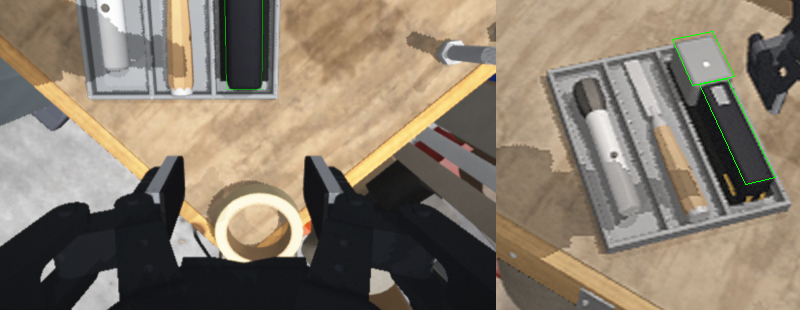

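The scanner lies flat on the pad, within 1–2 mm of the target outline in both views. Its butt is over the contacts and the gripper is well clear.

```bash
python3 -c "
from station import finish_job
print(finish_job())"
```

```text
the job is handed in; nothing more can be done
None
```

The job is done and handed in: I scanned the larger carton's label, then the smaller one's, and laid the scanner on the charging pad and let go. The last robot time before hand-in was about 16 s, against the 58 s limit.

- **Scans:** I held each pose still for well over 1 s. By my estimate, the scanner's axis was within about 2–3 mm of the label's middle and well under 1° off square. The distance was about 88 mm for the big label and 90 mm for the small one. These figures come from the camera fit and the pose of the scanner in the grip.
- **Placement:** After release, the wrist and scene views both showed the scanner flat in the pad's compartment, within about 1–2 mm of the target outline. Its butt end was over the contacts and the gripper was clear.
- **Disagreement:** The scanner sat about 2.5 mm further forward in the grip than I first modelled. I corrected for this after the first scan, before the second scan and the placing.
- **Not checked:** I did not measure the two bottles, the tape measure or the cartons again at the end. The planned path stayed clear of them, and the force readings between moves showed no unexpected contact.

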